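Nudge the slide carrier onto its locating pins

ROBOT

A 6-joint arm with a two-finger parallel gripper is mounted at the origin on a cart in front of the work surface, level with it; the furniture and walls round the work are solid. World frame = base frame: x ahead of the robot, y to its left, z up, the work surface at z = 0. Lengths are in mm, angles in rad, forces in N, time in s.
With the tool pointing down it reaches from about 350 to 775 mm from the base axis. Payload 7.3 kg.
Tool frame: the origin (TCP) lies at the very end of the fingers, on their centre line; the grasp point (between the pads) lies 19 mm behind it; z points along the fingers, y is the line along which they close (so a half turn about z gives the same grasp; the last joint's range is limited). The gripper opens to 92 mm and grips with 3 to 60 N. Pads are 19 mm wide; open, the fingers measure 130 mm over their backs; the gripper's body (75 mm by 190 mm) begins 47 mm behind the grasp point.
Start: joints at [1, 0.342, 1.524, -0, 1.275, -0.146], TCP at [216.361, 478.365, 226.741] pointing down, gripper open.
Joint ranges: [-2.53, 2.53], [-0.77, 2.02], [0.04, 2.7], [-1, 4.14], [0.28, 2.66], [-3.11, 3.11]. Speed limits (rad/s): [2.57, 2.57, 3.14, 3.14, 3.14, 3.14].

INTERFACE

Orientations are given as [roll, pitch, yaw] about the fixed x, y, z axes, in that order (R = Rz(yaw) Ry(pitch) Rx(roll)).
In Python, from plant import bot gives the robot as it stands.
- The arm moves only by the tool jog_arm, never from a script. Its argument "targets" is a list of rows, each an object with "xyz": the shift along the tool's x, y, z as a fraction of full scale, a list of three; "spin": the turn about the tool's z as a fraction of full scale. In form: [{"xyz": [x, y, z], "spin": spin}, ...]. A call has exactly 10 rows; each row shifts and turns the commanded pose from where the row before left it, along the tool's axes as they then stand; what a row does not reach is not made up. Full scale, the value 1, is 80 mm for a shift and 0.1 rad for a turn. A row lasts 1/8 s, in which the tool goes at most 62.5 mm and 10.7 degrees, less where a joint would pass 70% of its speed; a pose out of reach is approached as far as the arm can. A call with a number of a shift or a turn outside -1 to 1 is refused whole. A call with a gripper value outside its range is refused whole. "gripper" is the opening in per cent of the stroke, from 0 (shut) to 100 (fully open), set as the call begins (left out, the last holds). The fingers move at their own pace and stop on an object; the grip force is fixed at half the most. Time passes only in rows, so rows that do not move let the fingers close, or fill a call up. It gives the time, the measured TCP pose, the force, the opening and the grip force at its end, in the units of the state.
- bot.get_obs(): the state, without advancing time (a new reading comes with each control period).
- bot.capture(name): name is "side" or "top"; returns the picture (420x560x3 uint8, blue, green, red); there is no depth.
- bot.get_calibration(name): a dict with "vfov" (degrees; the focal length in pixels is half the picture's height over the tangent of half this angle, whatever the lens; pixels are square), "cx", "cy" (the principal point, pixels), "eye" and "rotation" of the camera in the world. Camera axes: x right, y down, z forward; pixel columns grow to the right and rows downward; lengths in mm; the calibration is good to about 2 mm. A picture is of the moment at which its call begins. get_calibration takes no time and is no camera call.
- bot.close_job(): hands the job in; it is judged then, once.
The state is a dict: "time": time; "joint_positions": joint angles; "dq": joint speeds; "tau": joint torques, N m; "tool_pos": TCP position; "tcp_rot": TCP orientation; "contact_force": force on the tool from outside, world axes, zero at the start; "moment": the same for the moment, N m; "grip_width": finger opening in mm; "finger_force": force on a finger pad.
Only numpy, scipy, OpenCV 4.12 (cv2) and the standard library are available. Lean on these libraries where they do the work, as an engineer would, in place of code of your own. Each camera call takes 0.05 s, during which the arm holds its last target. There are 200 camera calls.

TASK

The metal slide-carrier plate lies askew on the low dark grey stage, its far half propped up on the stage's two locating pins. Push it sideways with the fingertips, letting the rail on the left of the stage guide it, until both of its holes drop over the two pins and it lies flat on the deck. Only push it, never pick it up or tip it, and leave everything else where it is.

Things in the scene. Friction and masses are not known exactly. Their poses are not given: they have to be found in the camera images.
- stage: low dark grey locating stage, fixed to the bench, may be turned. Origin on the bench top straight below the midpoint of its two pins; x points away from the robot, y to the left, z up. Its flat deck is 15 mm above the bench and spans x = -108 to +120 mm, y = -85 to +85 mm. Two pins at x = 0, y = +45 and -45 mm, and a rail along the left side.
- pin_left (a point): top of the left steel locating pin (stage x = 0, y = +45 mm). Each pin is 10 mm in diameter and rises 9 mm above the deck: straight for 5 mm, then a nose tapering to 3 mm across
- pin_right (a point): top of the right steel locating pin (stage x = 0, y = -45 mm), same shape as the left
- rail (a point): upper inner edge of the aluminium side rail, level with the pins. The rail runs along the whole left side of the deck parallel to stage x; its inner face is at stage y = +66 mm; it is 14 mm wide and rises 20 mm above the deck
- plate: loose aluminium slide-carrier plate, about 0.3 kg, 110 (x) x 130 (y) x 8 mm, a glass slide under two flat clips on top (2.5 mm proud). Origin: centre of its underside. Near edge lies on the deck, underside leans on the pins, sloping up away from the robot by about 0.1 rad. Starts 22-40 mm short (stage -x) and 12-26 mm right (stage -y) of its seat, turned up to 0.12 rad. Slides with ordinary friction
- hole_round (a point): centre, at the plate's top face, of its round through hole, 14 mm across, at plate x = 0, y = +45 mm; it goes over the left pin. Seated, the plate's origin is 15 mm straight above the stage's origin and its axes are the stage's; there is 1 mm between its left edge and the rail, and 2 mm of play round the pin; the pin tips stand 1 mm above its top
- hole_oblong (a point): centre, at the plate's top face, of its oblong (rectangular) through hole, 14 mm in x by 20 mm in y, at plate x = 0, y = -45 mm; it goes over the right pin. The plate drops flat of its own weight once both holes are over the pins to within about 2 mm
- small_bottle: small brown reagent bottle with white screw cap, 41 mm across, 70 mm tall, standing on the stage's deck behind the plate; origin at the centre of its underside
- cap: loose white ribbed screw cap, 39 mm across, 14 mm tall, lying on the deck behind the plate; origin at the centre of its underside
- dish: closed clear petri dish, 60 mm across, 15 mm tall, on the bench beside the stage's far right corner; origin at the centre of its underside
- box: white cuvette carton, 62 x 62 x 42 mm, on the bench to the left; origin at the centre of its underside
- beaker: clear beaker, 54 mm across, 68 mm tall, on the bench to the left; origin at the centre of its underside
- forceps: steel forceps, 134 mm long, lying on the bench to the right; origin at the middle, underneath
- rack: bright green tube rack with closed tubes, 52 x 105 x 52 mm, on the bench to the right; origin at the centre of its underside

How it is judged:
By the outcome, as a careful person would: the job done as asked, in the order asked, and still so for the second after the job is handed in, with the robot touching nothing.
It also fails if it takes over 43 s, if anything falls off the work surface, if the arm or the gripper's body presses on something with over 40 N, if the wrist force passes 120 N, or if a joint passes its speed limit or range.

## Working session

There is one attempt and no reset: what is moved stays moved. The work goes in short steps, Python scripts to look and compute and a tool call to move; the robot and the scene stay as the last step left them, time stands still between calls to the robot, and variables do not carry over. Pictures are saved under pics/ and viewed, at most 10 in all, crops included, and the job is handed in when it is done.

Besides the shell and the picture viewer there is one more tool, called after "Request:" as name([rows], argument=value, ...), one row to a line, values as JSON. jog_arm: Moves the arm, as the interface text tells. Shift numbers are shares of 80 mm and turn numbers shares of 0.1 rad, none past 1 either way. Its arguments: {"type":"object","properties":{"targets":{"type":"array","items":{"type":"object","properties":{"xyz":{"type":"array","items":{"type":"number"}},"spin":{"type":"number"}}}},"gripper":{"type":"number"}},"required":["targets"]}

```bash
mkdir -p pics; ls; python3 - <<'E'
from plant import bot
import cv2
for n in("top","side"):
    cv2.imwrite(f"pics/{n}0.png",bot.capture(n)); print(n,bot.get_calibration(n))
o=bot.get_obs(); print(o)
E
```

```text
pics
top {'vfov': 49.966335723032614, 'cx': 280.71753297883794, 'cy': 207.86735443464886, 'eye': array([ 428.30602177,  -14.57909828, 1215.91235675]), 'rotation': array([-2.9742022 , -0.00682994, -1.59643802])}
side {'vfov': 49.827515670969554, 'cx': 280.71096778928444, 'cy': 210.15886991204667, 'eye': array([-178.54230751, -474.4067648 ,  789.59869378]), 'rotation': array([-2.25898045e+00, -1.05141855e-03, -1.06848132e+00])}
{'time': 0.1, 'joint_positions': array([ 9.99985374e-01,  3.42670667e-01,  1.52492827e+00, -3.20070368e-06,
        1.27543338e+00, -1.46024559e-01]), 'dq': array([-0.00035414, -0.00053296, -0.00228466,  0.00068752,  0.00091498,
       -0.00172362]), 'tau': array([ 1.73630360e-03, -4.32003880e+01, -2.44695443e+01,  7.20090070e-02,
        5.26188430e-02, -9.12762721e-05]), 'tool_pos': array([216.15259331, 478.02418684, 226.10296413]), 'tcp_rot': array([-3.14016786e+00, -2.06452205e-04,  2.71680705e+00]), 'contact_force': array([-0.3941071 , -0.48867773, -0.13944113]), 'moment': array([ 0.04477364,  0.01379158, -0.00227163]), 'finger_force': 0.0, 'grip_width': 91.7635634206258}
```

View pics/top0.png

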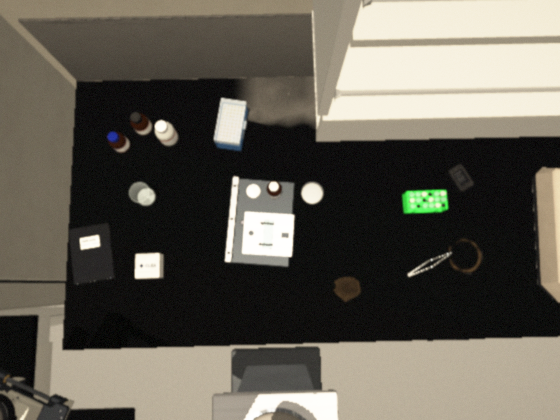

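View pics/side0.png

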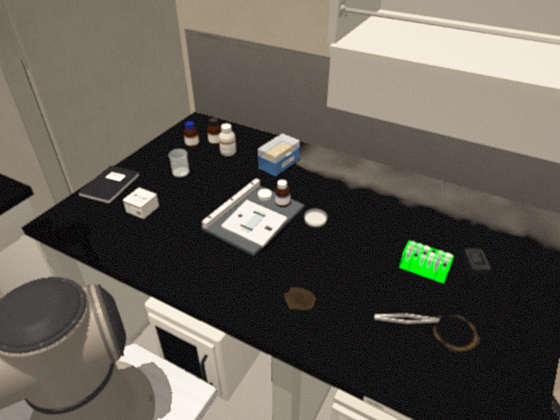

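The top view shows the stage around (262,222), with the plate at about (268,234), the rail at about x=232, and the bottle (274,188) and cap (253,191) behind the plate. I'll zoom in on both views.

```bash
python3 - <<'E'
import cv2,numpy as np
a=cv2.imread("pics/top0.png")[170:275,215:305]; b=cv2.imread("pics/side0.png")[170:260,195:315]
a=cv2.resize(a,None,fx=5.6,fy=5.6,interpolation=cv2.INTER_CUBIC)
cv2.imwrite("pics/topc.png",a)
cv2.imwrite("pics/sidec.png",cv2.resize(b,None,fx=6.5,fy=6.5,interpolation=cv2.INTER_CUBIC))
E
```

```text
(no output)
```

View pics/topc.png

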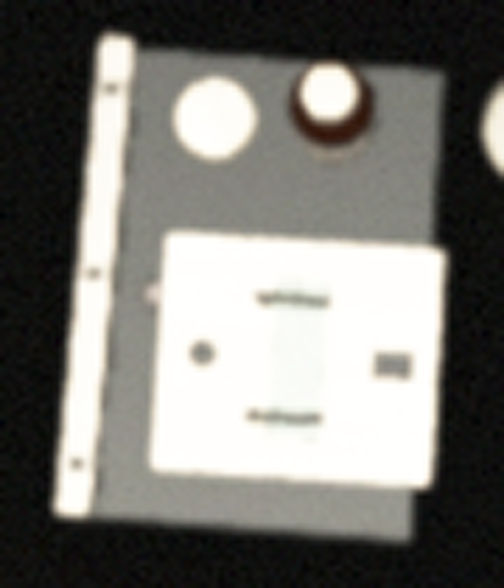

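View pics/sidec.png

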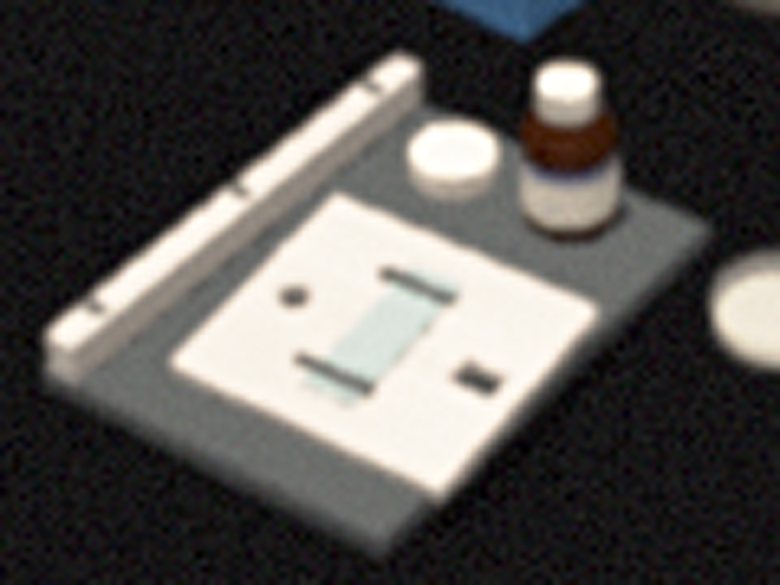

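Top crop: deck corners are far-right (443,71) and near-right (411,541). The rail top runs (100,35)–(53,515). Plate corners are (166,231), (447,249), (433,489) and (150,470), with the round hole at (202,353) and the oblong one at (393,365). The left pin peeks out at (152,293).

```bash
cat > h.py <<'E'
import numpy as np
from scipy.spatial.transform import Rotation as R
from scipy.optimize import least_squares as LS
from plant import bot
def proj(n,P):
    c=bot.get_calibration(n); r=R.from_euler('xyz',c['rotation']).as_matrix()
    q=(np.atleast_2d(P)-c['eye'])@r
    f=210/np.tan(np.radians(c['vfov'])/2)
    return q[:,:2]/q[:,2:]*f+[c['cx'],c['cy']]
def stage(p,L): # p: x,y,yaw
    L=np.atleast_2d(np.array(L,float)); c,s=np.cos(p[2]),np.sin(p[2])
    return np.c_[p[0]+c*L[:,0]-s*L[:,1],p[1]+s*L[:,0]+c*L[:,1],L[:,2]]
def full(n,uv): # crop px -> image px
    o,k={'top':((215,170),5.6),'side':((195,170),6.5)}[n]
    return (np.array(uv,float)+.5)/k-.5+o
def platepts(p,L,slope): # p: origin x,y,yaw ; hinge at near edge
    L=np.atleast_2d(np.array(L,float)); d=L[:,0]+55
    a=np.c_[-55+d*np.cos(slope)-L[:,2]*np.sin(slope),L[:,1],15+d*np.sin(slope)+L[:,2]*np.cos(slope)]
    return stage(p,a)
E
python3 - <<'E'
from h import *
S=[[120,-85,15],[-108,-85,15],[0,45,24]]
SR=[[120,80,35],[-108,80,35],[-108,66,35]]
uv={'top':[(443,71),(411,541),(152,293),(100,35),(53,515),(91,518)],'side':[(712,228),(383,550)]}
D=dict(top=S+SR,side=S[:2])
pl=[[55,65,8],[55,-65,8],[-55,-65,8],[-55,65,8],[0,45,8],[0,-45,8]]
pv={'top':[(166,231),(447,249),(433,489),(150,470),(202,353),(393,365)],'side':[(337,194),(598,314),(440,497),(170,362),(293,296),(478,378)]}
for views in(['top'],['side'],['top','side']):
    fs=lambda p:np.concatenate([(proj(n,stage(p,D[n]))-full(n,uv[n])).ravel() for n in views])
    s=LS(fs,[500,0,0],x_scale=[10,10,.1])
    fp=lambda p:np.concatenate([(proj(n,platepts(p,pl,.1))-full(n,pv[n])).ravel() for n in views])
    q=LS(fp,[480,0,0],x_scale=[10,10,.1])
    c,n_=np.cos(s.x[2]),np.sin(s.x[2]); d=q.x-s.x
    print(views,s.x.round(3),q.x.round(3),'rel',c*d[0]+n_*d[1],-n_*d[0]+c*d[1],d[2])
    print(s.fun.round(1),q.fun.round(1))
E
```

```text
['top'] [ 5.89672e+02  3.14650e+01 -9.60000e-02] [ 5.61149e+02  7.78300e+00 -8.90000e-02] rel -26.124504811806762 -26.303901036664854 0.007290105647215703
[-0.2 -0.  -0.1  0.   0.3  0.   0.   0.5  0.7 -0.1 -0.7 -0.3] [ 0.6  0.7 -0.7  0.5 -0.8 -0.8  0.6 -0.5  0.3  0.   0.1  0.1]
['side'] [ 5.86187e+02  2.96380e+01 -9.80000e-02] [ 5.60488e+02  8.94800e+00 -9.00000e-02] rel -23.550717553121917 -23.105935510513767 0.00785242934277118
[-0.2  0.4  0.2 -0.3] [ 0.   0.8  0.  -0.3 -0.4 -0.9  0.   0.2  0.3  0.1 -0.   0.3]
['top', 'side'] [ 5.8913e+02  3.1177e+01 -9.9000e-02] [ 5.60792e+02  8.37400e+00 -8.90000e-02] rel -25.948978363662647 -25.48892874757745 0.009480784952886984
[ 0.   0.3 -0.2  0.3  0.4  0.2  0.3  0.6  0.7 -0.  -0.7 -0.2 -0.2 -0.3
  0.2 -1.3] [ 0.4  0.8 -0.9  0.7 -1.  -0.6  0.3 -0.4  0.   0.2 -0.1  0.2  0.3  0.8
  0.3 -0.3 -0.1 -0.9  0.3  0.2  0.5  0.1  0.2  0.3]
```

Both views agree: stage at about (589, 31, −0.098 rad), plate at stage offset (−26, −25.5) mm with almost no relative yaw. Plan: close the fingers, point tool x along −stage x, push the right edge left to the rail, then push the near edge away with two fingers.

Request:
jog_arm([
  {"xyz": [0, 0, 0], "spin": -0.82},
  {"xyz": [0, 0, 0], "spin": -0.82},
  {"xyz": [0, 0, 0], "spin": -0.82},
  {"xyz": [0, 0, 0], "spin": -0.81},
  {"xyz": [-0.4, -0.56, 0], "spin": 0},
  {"xyz": [-0.4, -0.56, 0], "spin": 0},
  {"xyz": [-0.4, -0.56, 0], "spin": 0},
  {"xyz": [-0.4, -0.56, 0], "spin": 0},
  {"xyz": [-0.4, -0.56, 0], "spin": 0},
  {"xyz": [-0.4, -0.56, 0], "spin": 0},
], gripper=0)

```text
time: 1.35
tool_pos: [381.7, 190.5, 226.6]
tcp_rot: [3.141, -0.0, 3.044]
contact_force: [1.5, 0.3, 0.2]
grip_width: 0.9
finger_force: 0.0
```

Request:
jog_arm([
  {"xyz": [-0.4, -0.56, 0], "spin": 0},
  {"xyz": [-0.4, -0.56, 0], "spin": 0},
  {"xyz": [-0.4, -0.56, 0], "spin": 0},
  {"xyz": [-0.4, -0.56, 0], "spin": 0},
  {"xyz": [-0.4, -0.56, 0], "spin": 0},
  {"xyz": [-0.4, -0.56, 0], "spin": 0},
  {"xyz": [0, 0, 0], "spin": 0},
  {"xyz": [0, 0, 0], "spin": 0},
  {"xyz": [0, 0, 0], "spin": 0},
  {"xyz": [0, 0, 0], "spin": 0},
])

```text
time: 2.6
tool_pos: [545.8, -93.1, 227.1]
tcp_rot: [3.142, 0.0, 3.045]
contact_force: [0.4, -0.4, -0.1]
grip_width: 0.4
finger_force: 0.0
```

```bash
cat >> h.py <<'E'
ST=np.array([589.3,31.2,-.098])
def tcp():
    o=bot.get_obs(); d=np.array(o['tool_pos'][:2])-ST[:2]; c,s=np.cos(ST[2]),np.sin(ST[2])
    print('t',o['time'],'stage xyz',np.round([c*d[0]+s*d[1],-s*d[0]+c*d[1],o['tool_pos'][2]],1),'rot',np.round(o['tcp_rot'],3),'F',np.round(o['contact_force'],1),'w',o['grip_width'])
E
python3 -c "from h import *; tcp()"
```

```text
t 2.6 stage xyz [ -31.2 -127.9  227.1] rot [3.142 0.    3.045] F [ 0.4 -0.4 -0.1] w 0.3792093309385429
```

Request:
jog_arm([
  {"xyz": [-0.06, 0, 0.5], "spin": 0},
  {"xyz": [0, 0, 0.6], "spin": 0},
  {"xyz": [0, 0, 0.6], "spin": 0},
  {"xyz": [0, 0, 0.4], "spin": 0},
  {"xyz": [0, 0, 0.3], "spin": 0},
  {"xyz": [0, 0, 0.2], "spin": 0},
  {"xyz": [0, 0, 0], "spin": 0},
  {"xyz": [0, 0.1, 0], "spin": 0},
  {"xyz": [0, 0.05, 0], "spin": 0},
  {"xyz": [0, 0, 0], "spin": 0},
])

```text
time: 3.85
tool_pos: [552.4, -82.2, 19.4]
tcp_rot: [-3.141, 0.001, 3.045]
contact_force: [0.3, -0.1, 0.5]
grip_width: 0.3
finger_force: 0.0
```

```bash
python3 - <<'E'
from h import *; tcp()
import cv2
b=bot.capture('side'); cv2.imwrite("pics/s1.png",cv2.resize(b[150:270,185:345],None,fx=5,fy=5,interpolation=cv2.INTER_CUBIC))
E
```

```text
t 3.85 stage xyz [ -25.6 -116.5   19.4] rot [-3.141e+00  1.000e-03  3.045e+00] F [ 0.3 -0.1  0.5] w 0.34371883541712733
```

View pics/s1.png

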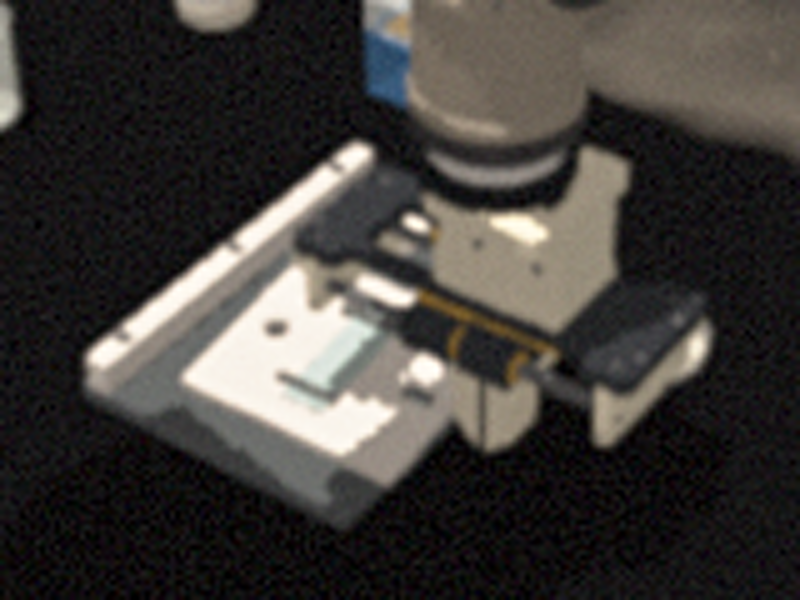

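The closed fingers stand just right of the plate's right edge, around crop (490,410), clear of it and at the right height. Next is the push to the left.

Request:
jog_arm([
  {"xyz": [0, 0.035, 0], "spin": 0},
  {"xyz": [0, 0.035, 0], "spin": 0},
  {"xyz": [0, 0.035, 0], "spin": 0},
  {"xyz": [0, 0.035, 0], "spin": 0},
  {"xyz": [0, 0.035, 0], "spin": 0},
  {"xyz": [0, 0.035, 0], "spin": 0},
  {"xyz": [0, 0.035, 0], "spin": 0},
  {"xyz": [0, 0.035, 0], "spin": 0},
  {"xyz": [0, 0.035, 0], "spin": 0},
  {"xyz": [0, 0, 0], "spin": 0},
])

```text
time: 5.15
tool_pos: [554.5, -57.2, 18.7]
tcp_rot: [3.141, 0.0, 3.044]
contact_force: [0.9, -1.3, 0.4]
grip_width: 0.3
finger_force: 0.5
```

```bash
python3 -c "from h import *; tcp()"
```

```text
t 5.15 stage xyz [-26.  -91.3  18.7] rot [3.141 0.    3.044] F [ 0.9 -1.3  0.4] w 0.27564543417318227
```

Force is a light 1.3 N. I'll creep on to the rail.

Request:
jog_arm([
  {"xyz": [0, 0.015, 0], "spin": 0},
  {"xyz": [0, 0.015, 0], "spin": 0},
  {"xyz": [0, 0.015, 0], "spin": 0},
  {"xyz": [0, 0.015, 0], "spin": 0},
  {"xyz": [0, 0.015, 0], "spin": 0},
  {"xyz": [0, 0, 0], "spin": 0},
  {"xyz": [0, 0, 0], "spin": 0},
  {"xyz": [0, 0, 0], "spin": 0},
  {"xyz": [0, 0, 0], "spin": 0},
  {"xyz": [0, 0, 0], "spin": 0},
])

```text
time: 6.4
tool_pos: [555.0, -51.6, 18.7]
tcp_rot: [3.141, 0.0, 3.044]
contact_force: [-0.3, -1.5, 1.3]
grip_width: 0.7
finger_force: 0.8
```

```bash
python3 - <<'E'
from h import *; tcp()
import cv2
cv2.imwrite("pics/t2.png",cv2.resize(bot.capture('side')[150:270,185:345],None,fx=5,fy=5,interpolation=cv2.INTER_CUBIC))
E
```

```text
t 6.4 stage xyz [-26.  -85.7  18.7] rot [3.141 0.    3.044] F [-0.3 -1.5  1.3] w 0.6650561508183351
```

View pics/t2.png

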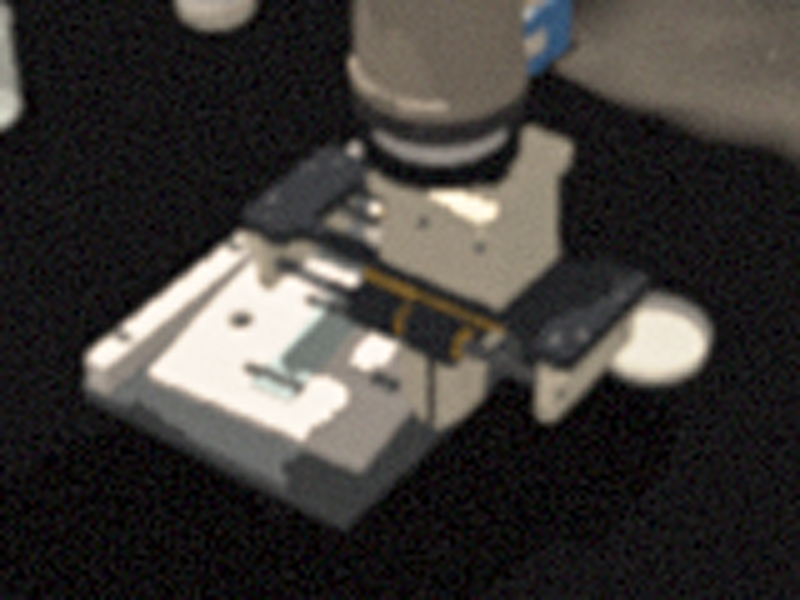

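The plate has slid left and sits a few mm short of the rail, with its left near corner at about crop (150,375). I'll keep going in small steps.

Request:
jog_arm([
  {"xyz": [0, 0.01, 0], "spin": 0},
  {"xyz": [0, 0.01, 0], "spin": 0},
  {"xyz": [0, 0.01, 0], "spin": 0},
  {"xyz": [0, 0, 0], "spin": 0},
  {"xyz": [0, 0, 0], "spin": 0},
  {"xyz": [0, 0, 0], "spin": 0},
  {"xyz": [0, 0, 0], "spin": 0},
  {"xyz": [0, 0, 0], "spin": 0},
  {"xyz": [0, 0, 0], "spin": 0},
  {"xyz": [0, 0, 0], "spin": 0},
])

```text
time: 7.7
tool_pos: [555.3, -49.2, 18.7]
tcp_rot: [3.141, 0.0, 3.044]
contact_force: [0.3, -1.6, 0.9]
grip_width: 0.5
finger_force: 1.2
```

Request:
jog_arm([
  {"xyz": [0, 0.01, 0], "spin": 0},
  {"xyz": [0, 0.01, 0], "spin": 0},
  {"xyz": [0, 0, 0], "spin": 0},
  {"xyz": [0, 0, 0], "spin": 0},
  {"xyz": [0, 0, 0], "spin": 0},
  {"xyz": [0, 0, 0], "spin": 0},
  {"xyz": [0, 0, 0], "spin": 0},
  {"xyz": [0, 0, 0], "spin": 0},
  {"xyz": [0, 0, 0], "spin": 0},
  {"xyz": [0, 0, 0], "spin": 0},
])

```text
time: 8.95
tool_pos: [555.4, -47.7, 18.7]
tcp_rot: [3.142, -0.0, 3.044]
contact_force: [-1.6, -4.2, 0.8]
grip_width: 0.3
finger_force: 2.2
```

Request:
jog_arm([
  {"xyz": [0, 0.01, 0], "spin": 0},
  {"xyz": [0, 0, 0], "spin": 0},
  {"xyz": [0, 0, 0], "spin": 0},
  {"xyz": [0, 0, 0], "spin": 0},
  {"xyz": [0, 0, 0], "spin": 0},
  {"xyz": [0, 0, 0], "spin": 0},
  {"xyz": [0, 0, 0], "spin": 0},
  {"xyz": [0, 0, 0], "spin": 0},
  {"xyz": [0, 0, 0], "spin": 0},
  {"xyz": [0, 0, 0], "spin": 0},
])

```text
time: 10.2
tool_pos: [555.4, -47.4, 18.7]
tcp_rot: [-3.141, -0.0, 3.044]
contact_force: [-1.9, -8.1, 1.6]
grip_width: 0.4
finger_force: 3.1
```

Force rose to 8 N with only 0.3 mm of travel, so the plate is flush with the rail. Next I back off, lift, and go round to the near edge with the fingers part open.

Request:
jog_arm([
  {"xyz": [0, -0.1, 0], "spin": 0},
  {"xyz": [0, -0.1, 0], "spin": 0},
  {"xyz": [0, 0, -0.5], "spin": 0},
  {"xyz": [0, 0, -0.5], "spin": 0},
  {"xyz": [0.5, 0, 0], "spin": 0},
  {"xyz": [0.55, 0, 0], "spin": 0},
  {"xyz": [0, 0.6, 0], "spin": 0},
  {"xyz": [0, 0.6, 0], "spin": 0},
  {"xyz": [0, 0, 0], "spin": 0},
  {"xyz": [0, 0, 0], "spin": 0},
])

```text
time: 11.45
tool_pos: [479.6, 40.7, 98.6]
tcp_rot: [3.142, -0.0, 3.044]
contact_force: [-0.3, -0.3, -0.2]
grip_width: 0.3
finger_force: 0.0
```

Request:
jog_arm([
  {"xyz": [0, 0, 0], "spin": 0},
  {"xyz": [0, 0, 0], "spin": 0},
  {"xyz": [0, 0, 0], "spin": 0},
  {"xyz": [0, 0, 0], "spin": 0},
  {"xyz": [0, 0, 0], "spin": 0},
  {"xyz": [0, 0, 0], "spin": 0},
  {"xyz": [0, 0, 0], "spin": 0},
  {"xyz": [0, 0, 0], "spin": 0},
  {"xyz": [0, 0, 0], "spin": 0},
  {"xyz": [0, 0, 0], "spin": 0},
], gripper=60)

```text
time: 12.7
tool_pos: [479.7, 41.0, 98.7]
tcp_rot: [3.141, 0.0, 3.044]
contact_force: [-0.6, 0.1, -0.4]
grip_width: 55.0
finger_force: 0.0
```

```bash
python3 - <<'E'
from h import *; tcp()
import cv2
cv2.imwrite("pics/t3.png",cv2.resize(bot.capture('side')[150:270,185:345],None,fx=5,fy=5,interpolation=cv2.INTER_CUBIC))
E
```

```text
t 12.7 stage xyz [-110.    -1.    98.7] rot [3.141 0.    3.044] F [-0.6  0.1 -0.4] w 55.01589717314908
```

View pics/t3.png

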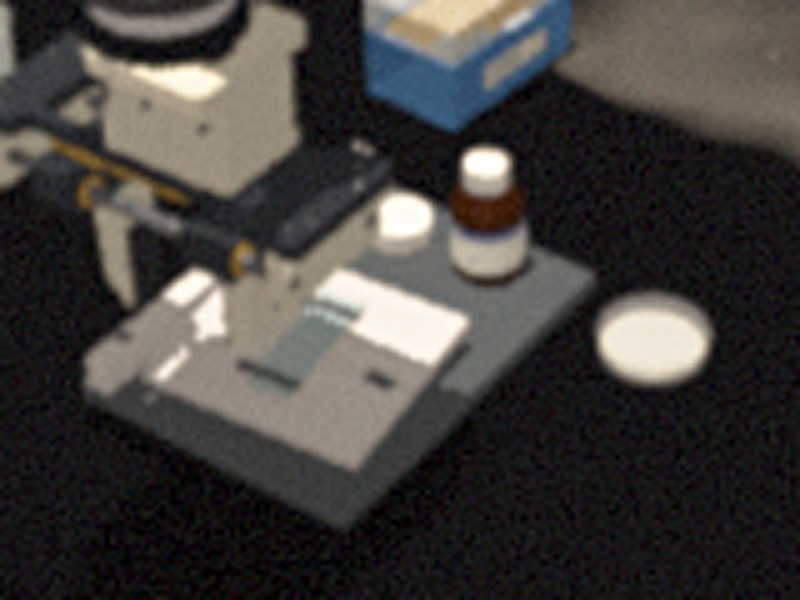

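The plate lies along the rail. Visible points: near-left corner (145,382), near-right (355,470), far-right (468,320), oblong hole (380,378). I'll fit those for the remaining travel.

```bash
python3 - <<'E'
from h import *
pl=[[-55,65,8],[-55,-65,8],[55,-65,8],[0,-45,8]]
uv=(np.array([(145,382),(355,470),(468,320),(380,378)])+.5)/5-.5+[185,150]
q=LS(lambda p:(proj('side',platepts(p,pl,.1))-uv).ravel(),[560,30,-.1],x_scale=[10,10,.1])
d=q.x-ST;c,s=np.cos(ST[2]),np.sin(ST[2]);print(c*d[0]+s*d[1],-s*d[0]+c*d[1],d[2],q.fun.round(1))
E
```

```text
-33.34350644884335 -4.148854783726094 0.09129313219057207 [-0.7 -0.3  0.6 -0.8 -0.1  0.8  0.1  0.4]
```

Request:
jog_arm([
  {"xyz": [0, 0, 0.3], "spin": 0},
  {"xyz": [0, 0, 0.3], "spin": 0},
  {"xyz": [0, 0, 0.25], "spin": 0},
  {"xyz": [0, 0, 0.15], "spin": 0},
  {"xyz": [0, 0, 0], "spin": 0},
  {"xyz": [-0.05, 0, 0], "spin": 0},
  {"xyz": [-0.05, 0, 0], "spin": 0},
  {"xyz": [-0.05, 0, 0], "spin": 0},
  {"xyz": [-0.05, 0, 0], "spin": 0},
  {"xyz": [0, 0, 0], "spin": 0},
])

```text
time: 14.0
tool_pos: [495.1, 39.7, 18.8]
tcp_rot: [3.141, -0.001, 3.044]
contact_force: [-4.1, 0.3, 2.8]
grip_width: 55.2
finger_force: 2.1
```

The plate is actually turned about +0.09 rad: its far-left corner touches the rail and the near-left is off. The two-finger push from the near edge will straighten it, so I'll advance partway, then re-measure and push sideways again.

Request:
jog_arm([
  {"xyz": [-0.02, 0, 0], "spin": 0},
  {"xyz": [-0.02, 0, 0], "spin": 0},
  {"xyz": [-0.02, 0, 0], "spin": 0},
  {"xyz": [-0.02, 0, 0], "spin": 0},
  {"xyz": [-0.02, 0, 0], "spin": 0},
  {"xyz": [-0.02, 0, 0], "spin": 0},
  {"xyz": [-0.02, 0, 0], "spin": 0},
  {"xyz": [0, 0, 0], "spin": 0},
  {"xyz": [0, 0, 0], "spin": 0},
  {"xyz": [0, 0, 0], "spin": 0},
])

```text
time: 15.25
tool_pos: [506.0, 38.3, 18.6]
tcp_rot: [-3.142, -0.002, 3.044]
contact_force: [-6.1, 1.3, 2.9]
grip_width: 55.1
finger_force: 2.6
```

```bash
python3 - <<'E'
from h import *; tcp()
import cv2
a=cv2.resize(bot.capture('side')[170:260,195:275],None,fx=5,fy=5,interpolation=cv2.INTER_CUBIC)
b=cv2.resize(bot.capture('top')[170:260,215:295],None,fx=5,fy=5,interpolation=cv2.INTER_CUBIC)
cv2.imwrite("pics/t4.png",np.hstack([a,b]))
E
```

```text
t 15.25 stage xyz [-83.6  -1.   18.6] rot [-3.142e+00 -2.000e-03  3.044e+00] F [-6.1  1.3  2.9] w 55.10280941633578
```

View pics/t4.png

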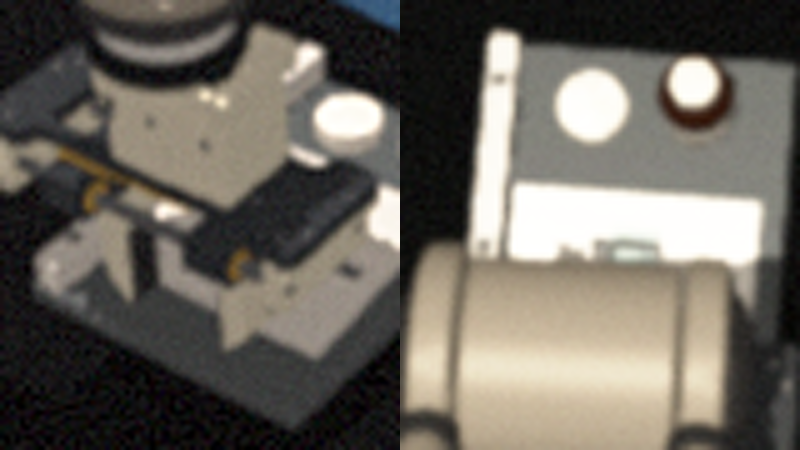

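Top half: the plate's far edge runs from (515,183) to (763,201), parallel to the rail's normal. Side half: near-right corner (320,360), oblong hole (350,270). Fitting these now.

```bash
python3 - <<'E'
from h import *
ut=(np.array([(115,183),(363,201)])+.5)/5-.5+[215,170]
us=(np.array([(320,360),(350,270)])+.5)/5-.5+[195,170]
f=lambda p:np.concatenate([(proj('top',platepts(p,[[55,65,8],[55,-65,8]],.105))-ut).ravel(),(proj('side',platepts(p,[[-55,-65,8],[0,-45,8]],.105))-us).ravel()])
q=LS(f,[560,30,-.1],x_scale=[10,10,.1])
d=q.x-ST;c,s=np.cos(ST[2]),np.sin(ST[2]);print(c*d[0]+s*d[1],-s*d[0]+c*d[1],d[2],q.fun.round(1))
E
```

```text
-15.541085494854258 -7.373456684132795 -7.520418192298595e-05 [ 0.7  0.8 -0.1  0.7 -0.1 -1.7  0.3 -0.5]
```

The plate is square now, with x ≈ −16 and y ≈ −6. I'll push it left again, this time with two fingers along the right edge (tool turned 90°) so it can't rotate.

Request:
jog_arm([
  {"xyz": [0.15, 0, 0], "spin": 0},
  {"xyz": [0, 0, -0.5], "spin": 0},
  {"xyz": [0, 0, -0.5], "spin": 0},
  {"xyz": [0, -0.65, 0], "spin": 0},
  {"xyz": [0, -0.65, 0], "spin": 0},
  {"xyz": [-0.38, 0, 0], "spin": 0},
  {"xyz": [-0.38, 0, 0], "spin": 0},
  {"xyz": [0, 0, 0], "spin": 1},
  {"xyz": [0, 0, 0], "spin": 1},
  {"xyz": [0, 0, 0], "spin": 1},
], gripper=45)

```text
time: 16.6
tool_pos: [545.4, -70.1, 98.7]
tcp_rot: [3.141, 0.002, 2.74]
contact_force: [-0.0, -0.0, -0.7]
grip_width: 41.3
finger_force: 0.0
```

Request:
jog_arm([
  {"xyz": [0, 0, 0], "spin": 1},
  {"xyz": [0, 0, 0], "spin": 1},
  {"xyz": [0, 0, 0], "spin": 1},
  {"xyz": [0, 0, 0], "spin": 1},
  {"xyz": [0, 0, 0], "spin": 1},
  {"xyz": [0, 0, 0], "spin": 1},
  {"xyz": [0, 0, 0], "spin": 1},
  {"xyz": [0, 0, 0], "spin": 1},
  {"xyz": [0, 0, 0], "spin": 1},
  {"xyz": [0, 0, 0], "spin": 1},
])

```text
time: 17.85
tool_pos: [545.4, -70.1, 98.8]
tcp_rot: [3.14, 0.001, 1.74]
contact_force: [0.1, 0.3, 0.6]
grip_width: 41.5
finger_force: 0.0
```

Request:
jog_arm([
  {"xyz": [0, 0, 0], "spin": 1},
  {"xyz": [0, 0, 0], "spin": 1},
  {"xyz": [0, 0, 0], "spin": 0.71},
  {"xyz": [0, 0, 0], "spin": 0},
  {"xyz": [0, 0, 0], "spin": 0},
  {"xyz": [0, 0, 0], "spin": 0},
  {"xyz": [0, 0, 0], "spin": 0},
  {"xyz": [0, 0, 0], "spin": 0},
  {"xyz": [0, 0, 0], "spin": 0},
  {"xyz": [0, 0, 0], "spin": 0},
])

```text
time: 19.1
tool_pos: [545.2, -70.0, 98.7]
tcp_rot: [3.142, -0.0, 1.473]
contact_force: [-0.1, 0.6, -0.5]
grip_width: 41.1
finger_force: 0.0
```

```bash
python3 -c "from h import *; tcp()"
```

```text
t 19.1 stage xyz [ -34.  -105.    98.7] rot [ 3.142 -0.     1.473] F [-0.1  0.6 -0.5] w 41.07787581602511
```

Request:
jog_arm([
  {"xyz": [0, 0, 0.3], "spin": 0},
  {"xyz": [0, 0, 0.3], "spin": 0},
  {"xyz": [0, 0, 0.25], "spin": 0},
  {"xyz": [0, 0, 0.15], "spin": 0},
  {"xyz": [0, 0, 0], "spin": 0},
  {"xyz": [0.1, 0, 0], "spin": 0},
  {"xyz": [0.08, 0, 0], "spin": 0},
  {"xyz": [0.04, 0, 0], "spin": 0},
  {"xyz": [0.04, 0, 0], "spin": 0},
  {"xyz": [0, 0, 0], "spin": 0},
])

```text
time: 20.35
tool_pos: [547.3, -49.0, 18.8]
tcp_rot: [3.141, -0.0, 1.473]
contact_force: [-0.1, 1.0, -1.4]
grip_width: 41.3
finger_force: 0.0
```

Request:
jog_arm([
  {"xyz": [0.015, 0, 0], "spin": 0},
  {"xyz": [0.015, 0, 0], "spin": 0},
  {"xyz": [0.015, 0, 0], "spin": 0},
  {"xyz": [0.01, 0, 0], "spin": 0},
  {"xyz": [0, 0, 0], "spin": 0},
  {"xyz": [0, 0, 0], "spin": 0},
  {"xyz": [0, 0, 0], "spin": 0},
  {"xyz": [0, 0, 0], "spin": 0},
  {"xyz": [0, 0, 0], "spin": 0},
  {"xyz": [0, 0, 0], "spin": 0},
])

```text
time: 21.6
tool_pos: [547.7, -44.9, 18.7]
tcp_rot: [-3.142, -0.0, 1.473]
contact_force: [-1.4, -2.4, 0.1]
grip_width: 41.4
finger_force: 1.2
```

```bash
python3 -c "from h import *; tcp()"
```

```text
t 21.6 stage xyz [-34.  -79.8  18.7] rot [-3.142 -0.     1.473] F [-1.4 -2.4  0.1] w 41.390778176252375
```

Contact at 2.4 N. I'll continue until the force rises at the rail.

Request:
jog_arm([
  {"xyz": [0.015, 0, 0], "spin": 0},
  {"xyz": [0.015, 0, 0], "spin": 0},
  {"xyz": [0.01, 0, 0], "spin": 0},
  {"xyz": [0, 0, 0], "spin": 0},
  {"xyz": [0, 0, 0], "spin": 0},
  {"xyz": [0, 0, 0], "spin": 0},
  {"xyz": [0, 0, 0], "spin": 0},
  {"xyz": [0, 0, 0], "spin": 0},
  {"xyz": [0, 0, 0], "spin": 0},
  {"xyz": [0, 0, 0], "spin": 0},
])

```text
time: 22.85
tool_pos: [548.0, -41.7, 18.7]
tcp_rot: [3.142, -0.0, 1.473]
contact_force: [0.1, -0.1, -0.0]
grip_width: 41.5
finger_force: 0.0
```

Request:
jog_arm([
  {"xyz": [0.01, 0, 0], "spin": 0},
  {"xyz": [0.01, 0, 0], "spin": 0},
  {"xyz": [0, 0, 0], "spin": 0},
  {"xyz": [0, 0, 0], "spin": 0},
  {"xyz": [0, 0, 0], "spin": 0},
  {"xyz": [0, 0, 0], "spin": 0},
  {"xyz": [0, 0, 0], "spin": 0},
  {"xyz": [0, 0, 0], "spin": 0},
  {"xyz": [0, 0, 0], "spin": 0},
  {"xyz": [0, 0, 0], "spin": 0},
])

```text
time: 24.1
tool_pos: [548.0, -40.9, 18.7]
tcp_rot: [-3.141, 0.001, 1.473]
contact_force: [-1.6, -5.8, 0.8]
grip_width: 41.6
finger_force: 2.7
```

That is the rail: force 5.8 N at TCP y −76, as expected. Back to the near edge for the final two-finger push.

Request:
jog_arm([
  {"xyz": [-0.15, 0, 0], "spin": 0},
  {"xyz": [0, 0, -0.5], "spin": 0},
  {"xyz": [0, 0, -0.5], "spin": 0},
  {"xyz": [0.55, -0.44, 0], "spin": 0},
  {"xyz": [0.55, -0.44, 0], "spin": 0},
  {"xyz": [0, 0, 0], "spin": -1},
  {"xyz": [0, 0, 0], "spin": -1},
  {"xyz": [0, 0, 0], "spin": -1},
  {"xyz": [0, 0, 0], "spin": -1},
  {"xyz": [0, 0, 0], "spin": -1},
], gripper=60)

```text
time: 25.35
tool_pos: [485.6, 42.2, 98.8]
tcp_rot: [3.141, -0.0, 1.976]
contact_force: [0.6, -0.6, -0.0]
grip_width: 55.0
finger_force: 0.0
```

Request:
jog_arm([
  {"xyz": [0, 0, 0], "spin": -1},
  {"xyz": [0, 0, 0], "spin": -1},
  {"xyz": [0, 0, 0], "spin": -1},
  {"xyz": [0, 0, 0], "spin": -1},
  {"xyz": [0, 0, 0], "spin": -1},
  {"xyz": [0, 0, 0], "spin": -1},
  {"xyz": [0, 0, 0], "spin": -1},
  {"xyz": [0, 0, 0], "spin": -1},
  {"xyz": [0, 0, 0], "spin": -1},
  {"xyz": [0, 0, 0], "spin": -1},
])

```text
time: 26.6
tool_pos: [485.6, 42.1, 98.8]
tcp_rot: [3.141, 0.0, 2.976]
contact_force: [0.9, -0.4, -0.1]
grip_width: 55.2
finger_force: 0.0
```

```bash
python3 -c "from h import *; tcp()"
```

```text
t 26.6 stage xyz [-104.3    0.7   98.8] rot [3.141 0.    2.976] F [ 0.9 -0.4 -0.1] w 55.22232891958237
```

Request:
jog_arm([
  {"xyz": [0, 0, 0.3], "spin": -0.69},
  {"xyz": [0, 0, 0.3], "spin": 0},
  {"xyz": [0, 0, 0.25], "spin": 0},
  {"xyz": [0, 0, 0.15], "spin": 0},
  {"xyz": [0, 0, 0], "spin": 0},
  {"xyz": [-0.1, 0, 0], "spin": 0},
  {"xyz": [-0.1, 0, 0], "spin": 0},
  {"xyz": [-0.04, 0, 0], "spin": 0},
  {"xyz": [-0.03, 0, 0], "spin": 0},
  {"xyz": [0, 0, 0], "spin": 0},
])

```text
time: 27.85
tool_pos: [506.2, 40.4, 18.6]
tcp_rot: [3.142, -0.002, 3.042]
contact_force: [-3.6, -0.4, 2.7]
grip_width: 54.9
finger_force: 1.8
```

Request:
jog_arm([
  {"xyz": [-0.02, 0, 0], "spin": 0},
  {"xyz": [-0.02, 0, 0], "spin": 0},
  {"xyz": [-0.02, 0, 0], "spin": 0},
  {"xyz": [-0.02, 0, 0], "spin": 0},
  {"xyz": [-0.02, 0, 0], "spin": 0},
  {"xyz": [-0.02, 0, 0], "spin": 0},
  {"xyz": [0, 0, 0], "spin": 0},
  {"xyz": [0, 0, 0], "spin": 0},
  {"xyz": [0, 0, 0], "spin": 0},
  {"xyz": [0, 0, 0], "spin": 0},
])

```text
time: 29.1
tool_pos: [517.8, 39.2, 18.9]
tcp_rot: [3.141, 0.003, 3.042]
contact_force: [0.0, 0.4, -0.3]
grip_width: 54.9
finger_force: 0.0
```

```bash
python3 -c "from h import *; tcp()"
```

```text
t 29.1 stage xyz [-72.    0.9  18.9] rot [3.141e+00 3.000e-03 3.042e+00] F [ 0.   0.4 -0.3] w 54.87008452905033
```

Force fell to zero, so it may have dropped. I'll back away and look.

Request:
jog_arm([
  {"xyz": [0.1, 0, 0], "spin": 0},
  {"xyz": [0, 0, -0.5], "spin": 0},
  {"xyz": [0, 0, -0.5], "spin": 0},
  {"xyz": [0.5, 0.5, 0], "spin": 0},
  {"xyz": [0.5, 0.5, 0], "spin": 0},
  {"xyz": [0.3, 0.6, 0], "spin": 0},
  {"xyz": [0, 0.7, 0], "spin": 0},
  {"xyz": [0, 0.7, 0], "spin": 0},
  {"xyz": [0, 0, 0], "spin": 0},
  {"xyz": [0, 0, 0], "spin": 0},
])

```text
time: 30.35
tool_pos: [428.5, 288.9, 98.4]
tcp_rot: [-3.141, -0.0, 3.043]
contact_force: [-0.1, -0.2, -0.5]
grip_width: 55.1
finger_force: 0.0
```

```bash
python3 - <<'E'
from h import *; tcp()
import cv2
a=cv2.resize(bot.capture('side')[170:260,195:275],None,fx=5,fy=5,interpolation=cv2.INTER_CUBIC)
b=cv2.resize(bot.capture('top')[170:260,215:295],None,fx=5,fy=5,interpolation=cv2.INTER_CUBIC)
cv2.imwrite("pics/t5.png",np.hstack([a,b]))
E
```

```text
t 30.35 stage xyz [-185.3  240.8   98.4] rot [-3.141 -0.     3.043] F [-0.1 -0.2 -0.5] w 55.10353534399286
```

View pics/t5.png

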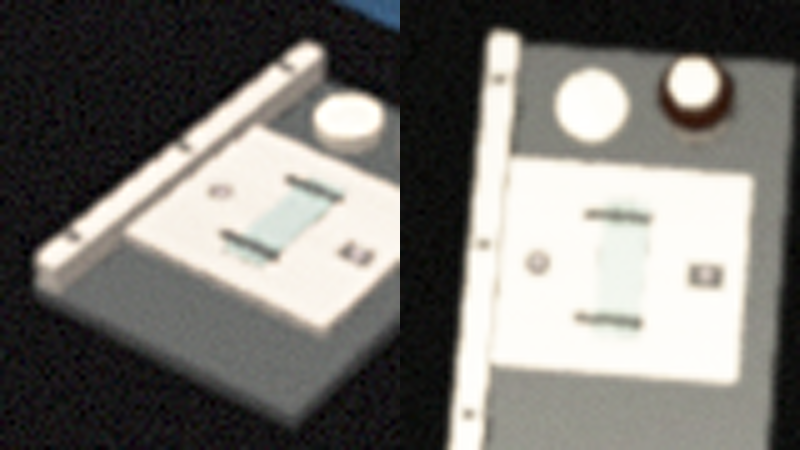

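Both holes show a bright pin inside a dark ring, at (538,263) and (706,276) in the top half and (220,190) and (356,252) in the side half. A quick check that the plate is flat, then I'll hand in.

```bash
python3 - <<'E'
from h import *
ut=(np.array([(112,155),(352,176),(338,382),(94,365),(138,263),(306,276)])+.5)/5-.5+[215,170]
us=(np.array([(255,125),(322,328),(127,232),(220,190),(356,252)])+.5)/5-.5+[195,170]
T=[[55,65,8],[55,-65,8],[-55,-65,8],[-55,65,8],[0,45,8],[0,-45,8]];S=[T[i] for i in(0,2,3,4,5)]
f=lambda p:np.concatenate([(proj('top',platepts(p,T,p[3]))-ut).ravel(),(proj('side',platepts(p,S,p[3]))-us).ravel()])
q=LS(f,[560,30,-.1,.05],x_scale=[10,10,.1,.1])
d=q.x[:3]-ST;c,s=np.cos(ST[2]),np.sin(ST[2]);print(c*d[0]+s*d[1],-s*d[0]+c*d[1],d[2],'slope',q.x[3],q.fun.round(1))
if abs(q.x[3])<.05: print(bot.close_job())
E
```

```text
-0.7286634381215106 -0.21191818402237628 -0.005566967072214685 slope 0.027325965185032625 [-0.4  0.7 -0.1  0.3 -0.5  0.1 -0.6 -0.3 -0.   0.1  0.   0.1  0.3 -0.3
  0.7  0.1  0.   0.1  0.5 -0.   0.4  0.1]
the job is handed in; nothing more can be done
None
```

The plate looks seated and the job is handed in at about 30 s: both pins show inside their holes, and a camera fit puts the plate within 1 mm of its seat. The fit gave a slope of 0.027 rad, which I took as flat within camera error.

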